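Line up the blue paint pots by shade

ROBOT

A 7-joint arm with a two-finger parallel gripper is mounted at the origin on the work surface. World frame = base frame: x ahead of the robot, y to its left, z up, the work surface at z = 0. Lengths are in mm, angles in rad, forces in N, time in s.
With the tool pointing down it reaches from about 350 to 900 mm from the base axis. Payload 8.1 kg.
Tool frame: the origin (TCP) lies on the centre line of the jaws, within the pads' length; the fingertips stand tip_reach ahead of it and the grasp point (between the pads) lies 3 mm ahead of it (tip_reach is the distance from the TCP to the fingertips, in mm); z points along the fingers, y is the line along which they close (so a half turn about z gives the same grasp; the last joint's range is limited). The gripper opens to 92 mm and grips with 3 to 60 N. Pads are 19 mm wide; open, the fingers measure 130 mm over their backs; the gripper's body (75 mm by 190 mm) begins 47 mm behind the grasp point.
Start: joints at [1.169, 0.434, 0.025, 1.573, -0.012, 1.134, -0.075], TCP at [183.96, -597.327, 248.742] pointing down, gripper open.
Joint ranges: [-2.62, 2.62], [-0.44, 2.09], [-1.27, 1.32], [0.08, 2.57], [-1.32, 4.46], [0.12, 2], [-2.74, 2.74]. Speed limits (rad/s): [2.22, 2.22, 3.01, 3.01, 3.14, 3.14, 3.14].

INTERFACE

Orientations are given as a unit quaternion [x, y, z, w].
In Python, from plant import observe, read_camera, camera_model, hand_in, tip_reach gives the robot as it stands.
- The arm moves only by the shell command python3 -m handwheel 'ROWS' [FORCE]. ROWS is JSON, a list of rows, each an object with "dp": the shift along the tool's x, y, z in units of 250 mm (1.0 is 250 mm), a list of three; "spin": the turn about the tool's z in units of pi rad (1.0 is pi rad); "jaw": the closure, from 0 (fully open) to 1 (shut). A call has 1 to 10 rows; each row is the pose to reach, as a shift and turn from the pose commanded when the call began, along the tool's axes at that moment, turning the shorter way round; what a row does not reach only later rows make up. A row lasts 1/8 s, in which the tool goes at most 62.5 mm and 10.7 degrees, less where a joint would pass 70% of its speed; a pose out of reach is approached as far as the arm can. A call with a number of a shift or a turn outside -1 to 1 is refused whole. A call with a gripper value outside its range is refused whole. The fingers move at their own pace and stop on an object; FORCE is the grip in N (left out, the last holds). Time passes only in rows, so rows that repeat a pose let the fingers close. It gives the time, the measured TCP pose, the force, the opening and the grip force at its end, in the units of the state.
- observe(): the state, without advancing time (a new reading comes with each control period).
- read_camera(name): name is "scene" or "side" or "wrist"; returns (picture, depth): 480x640x3 uint8, red, green, blue; 480x640 float32, mm along the optical axis (not along the pixel's ray), 0 where there is no reading.
- camera_model(name): a dict with "camera_matrix" (3x3 intrinsics, pixels), "k1" (the pictures are not rectified: a ray, as slopes to the right and down, at radius r is drawn at 1 + k1 r^2 times it, then the intrinsics apply), "extrinsics" (4x4, takes a point from world to camera coordinates); the wrist camera has in their place "T_tool_cam" (4x4, takes a point from camera to tool coordinates, whose origin is the TCP and whose axes are the flange's). Camera axes: x right, y up, looking along -z (the intrinsics and any distortion apply to the point x, -y, -z); pixel columns grow to the right and rows downward; lengths in mm; the calibration is good to about 2 mm. A picture is of the moment at which its call begins: read the wrist's pose just before it. camera_model takes no time and is no camera call.
- hand_in(): hands the job in; it is judged then, once.
The state is a dict: "clock": time; "joint_positions": joint angles; "qvel": joint speeds; "joint_efforts": joint torques, N m; "tcp_pos": TCP position; "tcp_rot": TCP orientation; "contact_force": force on the tool from outside, world axes, zero at the start; "torque": the same for the moment, N m; "width": opening from 0.0 (shut) to 1.0 (fully open); "grasp_force": force on a finger pad.
Only numpy, scipy, OpenCV 4.12 (cv2) and the standard library are available. Lean on these libraries where they do the work, as an engineer would, in place of code of your own. Each camera call takes 0.05 s, during which the arm holds its last target. There are 200 camera calls.

TASK

Tidy the blue paint pots for the next art class: stand all four upright on the wooden rack, one inside each black ring, in order of shade, with the palest next to the white block and the darkest next to the black block. Do not tip any pot over, and leave the brush mug, the glue bottle and the yellow cutter where they are.

Things in the scene. Friction and masses are not known exactly. Their poses are not given: they have to be found in the camera images.
- pot_pale: blue paint pot, palest: very pale sky blue, nearly white. Upright cylinder 44 mm in diameter and 62 mm high, sides and lid all of this one colour with a thin white band round the side; 0.06 to 0.12 kg, loose. Stands on the table at the start. Origin: centre of its underside, z up.
- pot_light: blue paint pot, second palest: light blue. Upright cylinder 44 mm in diameter and 62 mm high, sides and lid all of this one colour with a thin white band round the side; 0.06 to 0.12 kg, loose. Stands on the table at the start. Origin: centre of its underside, z up.
- pot_mid: blue paint pot, second darkest: strong medium blue. Upright cylinder 44 mm in diameter and 62 mm high, sides and lid all of this one colour with a thin white band round the side; 0.06 to 0.12 kg, loose. Stands on the table at the start. Origin: centre of its underside, z up.
- pot_dark: blue paint pot, darkest: navy, nearly black. Upright cylinder 44 mm in diameter and 62 mm high, sides and lid all of this one colour with a thin white band round the side; 0.06 to 0.12 kg, loose. Stands on the table at the start. Origin: centre of its underside, z up.
- rack: light wooden rack board fixed to the table, 90 mm (its x) by 390 mm (its y) and 12 mm thick, with four flat black ring marks (64 mm outer diameter) in a row along its y axis. Origin: centre of its underside; z up. The ring centres lie at its x = 0, y = -112.5, -37.5, +37.5 and +112.5 mm, on its top face at z = 12 mm. A white block stands on one end and a black one on the other; which is at +y changes.
- white_end: white end block, 40 by 28 by 16 mm, fixed on top of the rack at one of its two ends (178 mm from the rack's centre along its y); marks the end where the palest pot belongs. Origin: centre of its underside.
- black_end: black end block, 40 by 28 by 16 mm, fixed on top of the rack at one of its two ends (178 mm from the rack's centre along its y); marks the end where the darkest pot belongs. Origin: centre of its underside.
- brush_mug: bystander: white mug with three paint brushes, 72 mm in diameter, rim 90 mm high, brushes up to 170 mm; loose, left of the rack. Origin: centre of its underside.
- glue: bystander: white glue bottle with a yellow label and orange cap, 52 mm in diameter, 130 mm high; loose, right of the rack. Origin: centre of its underside.
- cutter: bystander: yellow-handled craft cutter lying at the left, nearer the robot than the mug, about 150 mm long (along its y), 22 mm wide, 16 mm high; loose. Origin: on its underside, near its middle.
Mind the look-alikes: they are no part of the job. What is shaped like the pot_light but orange is not meant.

How it is judged (in metres and radians):
At the end, for the whole second after the job is handed in: Each pot stands upright (within 0.1 rad) and at rest on the rack's top, on the ring of its rank by shade (palest nearest the white block, darkest nearest the black block), its centre within 12 mm of the ring's centre along and across the rack (x of pot_pale in the frame of rack between -0.012 and 0.012 m and horizontal distance between pot_pale and white_end between 0.0535 and 0.0775 m and z of pot_pale in the frame of rack between 0.008 and 0.016 m and angle between each of pot_pale, pot_light, pot_mid, pot_dark's own z axis and vertical below 0.1 rad and linear speed of each of pot_pale, pot_light, pot_mid, pot_dark below 0.02 m/s and angular speed of each of pot_pale, pot_light, pot_mid, pot_dark below 0.2 rad/s and x of pot_light in the frame of rack between -0.012 and 0.012 m and horizontal distance between pot_light and white_end between 0.1285 and 0.1525 m and z of pot_light in the frame of rack between 0.008 and 0.016 m and x of pot_mid in the frame of rack between -0.012 and 0.012 m and horizontal distance between pot_mid and white_end between 0.2035 and 0.2275 m and z of pot_mid in the frame of rack between 0.008 and 0.016 m and x of pot_dark in the frame of rack between -0.012 and 0.012 m and horizontal distance between pot_dark and white_end between 0.2785 and 0.3025 m and z of pot_dark in the frame of rack between 0.008 and 0.016 m); the robot touches nothing.
It fails at once if the brush mug is shifted by more than 30 mm or tipped (distance of brush_mug from where it was at the start of the episode above 0.03 m or angle between brush_mug's own z axis and vertical above 0.4 rad).
It fails at once if the glue bottle is shifted by more than 30 mm or tipped (distance of glue from where it was at the start of the episode above 0.03 m or angle between glue's own z axis and vertical above 0.4 rad).
It fails at once if the yellow cutter is shifted by more than 30 mm or tipped (distance of cutter from where it was at the start of the episode above 0.03 m or angle between cutter's own z axis and vertical above 0.4 rad).
It fails at once if a paint pot is tipped over (leans more than 0.6 rad) (angle between any of pot_pale, pot_light, pot_mid, pot_dark's own z axis and vertical above 0.6 rad).
It also fails if it takes over 88 s, if anything falls off the work surface, if the arm or the gripper's body presses on something with over 40 N, if the wrist force passes 120 N, or if a joint passes its speed limit or range.

## Working session

There is one attempt and no reset: what is moved stays moved. The work goes in short steps, Python scripts to look and compute and a shell command to move; the robot and the scene stay as the last step left them, time stands still between calls to the robot, and variables do not carry over. Pictures are saved under pics/ and viewed, at most 14 in all, crops included, and the job is handed in when it is done.

```bash
mkdir -p pics; ls
cat > h.py <<'E'
import numpy as np, cv2
from plant import observe, read_camera, camera_model, tip_reach
from scipy.spatial.transform import Rotation as R
def grab(n,f=None):
    s=observe(); p,d=read_camera(n)
    if f: cv2.imwrite('pics/'+f,cv2.cvtColor(p,cv2.COLOR_RGB2BGR))
    return s,p,d
def cam2world(n,s):
    m=camera_model(n)
    if n!='wrist': return m,np.linalg.inv(np.array(m['extrinsics']))
    T=np.eye(4);T[:3,:3]=R.from_quat(s['tcp_rot']).as_matrix();T[:3,3]=s['tcp_pos']
    return m,T@np.array(m['T_tool_cam'])
def slopes(m,uv):
    K=np.array(m['camera_matrix']);uv=np.atleast_2d(np.float64(uv))
    return cv2.undistortPoints(uv.reshape(-1,1,2),K,np.array([m['k1'],0,0,0.])).reshape(-1,2)
def ray(n,s,uv):
    m,T=cam2world(n,s);q=slopes(m,uv)
    d=np.c_[q[:,0],-q[:,1],-np.ones(len(q))]@T[:3,:3].T
    return T[:3,3],d
def onplane(n,s,uv,z):
    o,d=ray(n,s,uv); return o+d*((z-o[2])/d[:,2])[:,None]
def bydepth(n,s,uv,D):
    o,d=ray(n,s,uv); uv=np.atleast_2d(uv).astype(int)
    return o+d*D[uv[:,1],uv[:,0]][:,None]
E
python3 - <<'E'
from h import *
print(tip_reach if not callable(tip_reach) else tip_reach())
for n in('scene','side'):
    s,p,d=grab(n,n+'0.png'); m=camera_model(n); print(n,np.linalg.inv(np.array(m['extrinsics'])).round(2),m['camera_matrix'],m['k1'],(d>0).mean())
    np.savez(n+'0.npz',p=p,d=d)
print(s); print(camera_model('wrist'))
E
```

```text
pics
22.0
scene [[ 2.8000e-01 -8.2000e-01  5.0000e-01  9.8072e+02]
 [ 9.6000e-01  2.4000e-01 -1.4000e-01 -1.6603e+02]
 [-0.0000e+00  5.2000e-01  8.5000e-01  8.5088e+02]
 [ 0.0000e+00  0.0000e+00  0.0000e+00  1.0000e+00]] [[510.34664924   0.         314.3918556 ]
 [  0.         510.34664924 247.92670847]
 [  0.           0.           1.        ]] -0.07829254036556743 0.995986328125
side [[-1.0000e+00  3.0000e-02 -1.0000e-02  4.7801e+02]
 [-3.0000e-02 -6.9000e-01  7.3000e-01  8.4291e+02]
 [ 2.0000e-02  7.3000e-01  6.9000e-01  8.4910e+02]
 [ 0.0000e+00  0.0000e+00  0.0000e+00  1.0000e+00]] [[586.94970637   0.         320.91459703]
 [  0.         586.94970637 235.0293301 ]
 [  0.           0.           1.        ]] 0.010602435492208821 0.996123046875
{'clock': 0.05, 'joint_positions': array([ 1.16940495,  0.43524198,  0.02496561,  1.57409062, -0.01157256,
        1.13400013, -0.07510567]), 'qvel': array([ 9.22103359e-04,  3.83991014e-05,  7.13063154e-04, -4.54289650e-04,
        1.26305228e-03, -1.30075069e-03, -1.14553445e-03]), 'joint_efforts': array([ 2.63074107e-03, -6.69782138e+01, 
[... 273 characters left out ...]
.32883282, -0.22590913,  0.40074632]), 'torque': array([-0.01050642,  0.02045674, -0.04485674]), 'grasp_force': 0.0, 'width': 1.0003786509331536}
{'camera_matrix': array([[398.68268867,   0.        , 325.54400096],
       [  0.        , 398.68268867, 238.68266383],
       [  0.        ,   0.        ,   1.        ]]), 'k1': -0.045912630294852, 'T_tool_cam': array([[-3.01025152e-05,  9.57141848e-01,  2.89619546e-01,
         7.79845985e+01],
       [ 9.99999803e-01, -1.52760859e-04,  6.08785984e-04,
         3.58068339e-01],
       [ 6.26937073e-04,  2.89619508e-01, -9.57141655e-01,
        -1.35577356e+02],
       [ 0.00000000e+00,  0.00000000e+00,  0.00000000e+00,
         1.00000000e+00]])}
```

View pics/scene0.png

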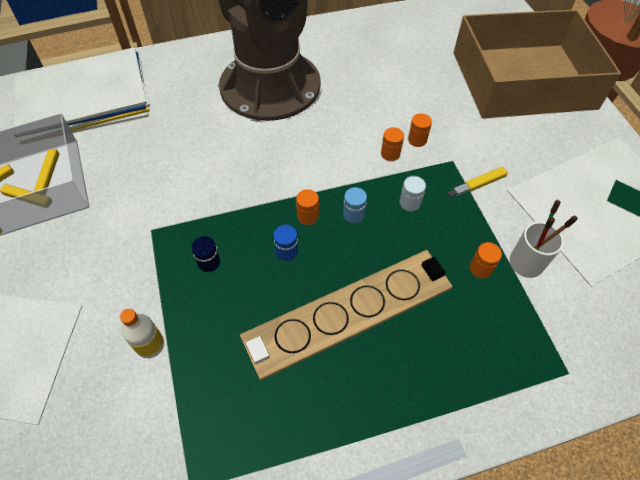

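View pics/side0.png

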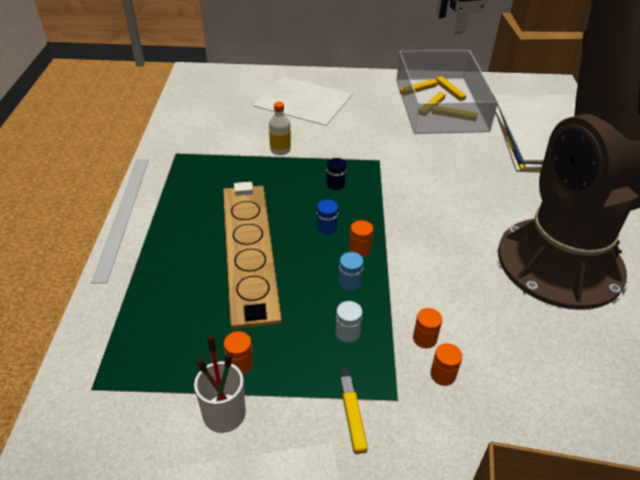

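The scene view shows the candidates: pale (413,192), light (355,204), mid (286,242), dark (206,254). The orange look-alikes at (308,206), (392,144), (420,130) and (486,260) aren't wanted. The white block is at (257,349) and the black one at (432,268).

Run:
```python
from h import *
s=observe()
Z={n:np.load(n+'0.npz') for n in('scene','side')}
seeds={'scene':dict(pale=(413,192),light=(355,204),mid=(286,242),dark=(206,254),or1=(308,206),or2=(486,260),mug=(535,250),glue=(140,335),cut=(488,180)),
'side':dict(pale=(348,322),light=(351,270),mid=(327,216),dark=(336,174),or1=(361,238),or2=(238,352),mug=(221,397),glue=(280,130),cut=(355,420))}
G={}
for n in Z:
    d=Z[n]['d'];v,u=np.mgrid[:480,:640];P=bydepth(n,s,np.c_[u.ravel(),v.ravel()],d).reshape(480,640,3);G[n]=P
    for k,(a,b) in seeds[n].items():
        w=30
        Q=P[b-w:b+w,a-w:a+w].reshape(-1,3)
        if k in('mug','glue','cut'): q=Q[(Q[:,2]>8)&(Q[:,2]<200)]; print(n,k,q.min(0).round(),q.max(0).round());continue
        q=Q[(abs(Q[:,2]-62)<5)&(np.linalg.norm(Q[:,:2]-P[b,a,:2],axis=1)<50)].astype(np.float32)
        (c,r)=cv2.minEnclosingCircle(q[:,:2]); print(n,k,np.round(c,1),round(r,1),len(q),np.median(q[:,2]).round(1))
    # rack
    p=Z[n]['p'].astype(int)
    hsv=cv2.cvtColor(Z[n]['p'],cv2.COLOR_RGB2HSV)
    m=(abs(P[...,2]-12)<6)&(P[...,0]>400)&(P[...,0]<750)&(abs(P[...,1]+50)<300)&(hsv[...,0]<28)&(hsv[...,1]>50)&(hsv[...,2]>90)
    k,l,st,_=cv2.connectedComponentsWithStats(cv2.morphologyEx(m.astype(np.uint8),cv2.MORPH_CLOSE,np.ones((9,9))))
    i=1+st[1:,4].argmax(); q=P[(l==i)&m]
    rc=cv2.minAreaRect(q[:,:2].astype(np.float32)); print(n,'rack',rc,cv2.boxPoints(rc).round())
    for nm,(a,b) in {'white':(257,349) if n=='scene' else (243,188),'black':(432,268) if n=='scene' else (256,312)}.items(): print(nm,P[b,a].round(1))
```

```text
Traceback (most recent call last):
cv2.error: OpenCV(4.12.0) /io/opencv/modules/imgproc/src/shapedescr.cpp:201: error: (-215:Assertion failed) count >= 0 && (depth == CV_32F || depth == CV_32S) in function 'minEnclosingCircle'
```

Run:
```python
from h import *
s=observe()
for n,pts in (('scene',[(413,185),(355,196),(286,233),(206,245),(257,349),(432,268),(400,430)]),('side',[(348,313),(351,262),(327,208),(336,166),(243,188),(256,312),(200,300)])):
    z=np.load(n+'0.npz'); print(n);print(np.c_[[z['d'][b,a] for a,b in pts],bydepth(n,s,pts,z['d'])].round(1))
```

```text
scene
[[1000.7  432.2  192.9   60.4]
 [ 984.4  427.8   73.7   62.2]
 [ 941.4  472.8  -75.3   61.2]
 [ 928.4  457.3 -222.3   61. ]
 [ 857.7  664.9 -176.9   29.7]
 [ 942.   600.4  169.3   26.7]
 [ 818.2  852.5   14.5   -1.8]]
side
[[1004.5  433.8  203.1   63.2]
 [1090.9  427.6   82.8   64.6]
 [1201.5  475.4  -68.7   64.4]
 [1310.3  458.3 -216.1   61.8]
 [1299.   662.4 -167.7   29.1]
 [1049.4  596.2  177.9   26.1]
 [1096.7  706.8  135.5    3.1]]
```

```bash
cat > meas.py <<'E'
from h import *
s=observe()
C=np.ascontiguousarray
Z={n:np.load(n+'0.npz') for n in('scene','side')}
seeds={'scene':dict(pale=(413,185),light=(355,196),mid=(286,233),dark=(206,245),or1=(308,198),or2=(486,252),mug=(535,250),glue=(140,335),cut=(488,180)),
'side':dict(pale=(348,313),light=(351,262),mid=(327,208),dark=(336,166),or1=(361,230),or2=(238,344),mug=(221,397),glue=(280,130),cut=(355,420))}
for n in Z:
    d=Z[n]['d'];v,u=np.mgrid[:480,:640];P=bydepth(n,s,np.c_[u.ravel(),v.ravel()],d).reshape(480,640,3)
    for k,(a,b) in seeds[n].items():
        w=30
        Q=P[b-w:b+w,a-w:a+w].reshape(-1,3)
        if k in('mug','glue','cut'): q=Q[(Q[:,2]>8)&(Q[:,2]<200)]; print(n,k,q.min(0).round(),q.max(0).round());continue
        q=Q[(abs(Q[:,2]-62)<4)&(np.linalg.norm(Q[:,:2]-P[b,a,:2],axis=1)<35)].astype(np.float32)
        (c,r)=cv2.minEnclosingCircle(C(q[:,:2])); print(n,k,np.round(c,1),round(r,1),len(q),np.median(q[:,2]).round(1))
    hsv=cv2.cvtColor(Z[n]['p'],cv2.COLOR_RGB2HSV)
    m=(abs(P[...,2]-12)<6)&(P[...,0]>400)&(P[...,0]<750)&(abs(P[...,1]+0)<300)&(hsv[...,0]<28)&(hsv[...,1]>50)&(hsv[...,2]>90)
    k,l,st,_=cv2.connectedComponentsWithStats(cv2.morphologyEx(m.astype(np.uint8),cv2.MORPH_CLOSE,np.ones((9,9))))
    i=1+st[1:,4].argmax(); q=P[(l==i)&m]
    rc=cv2.minAreaRect(C(q[:,:2].astype(np.float32))); print(n,'rack',rc,cv2.boxPoints(rc).round().tolist())
E
python3 meas.py
```

```text
scene pale [432.3 195.2] 22.4 296 60.8
scene light [427.5  74.8] 21.9 308 61.2
scene mid [473.6 -78.3] 22.8 382 62.0
scene dark [ 456.5 -228.4] 22.5 395 61.7
scene or1 [0. 0.] 0.0 0 nan
scene or2 [614.6 269.1] 23.1 396 61.6
scene mug [592. 326.   9.] [664. 398. 169.]
scene glue [ 574. -383.    8.] [ 622. -332.  133.]
scene cut [405. 298.   8.] [444. 426.  20.]
scene rack ((630.9896850585938, -2.3853302001953125), (91.48126220703125, 389.09222412109375), 10.419074058532715) [[551.0, 181.0], [621.0, -202.0], [711.0, -185.0], [641.0, 197.0]]
side pale [431.7 198.2] 23.7 411 62.0
side light [427.6  76.7] 22.6 315 61.9
side mid [475.4 -77. ] 24.4 248 61.9
side dark [ 459.1 -225.1] 24.1 192 61.6
side or1 [407.  -14.7] 23.9 276 62.0
side or2 [616.3 271.2] 23.1 476 62.3
side mug [593. 282.   8.] [664. 401. 161.]
side glue [ 530. -586.    8.] [ 650. -325.  134.]
side cut [405. 321.   8.] [441. 424.  21.]
side rack ((631.986328125, -0.188812255859375), (89.95703887939453, 393.0382080078125), 10.585783004760742) [[552.0, 185.0], [624.0, -202.0], [712.0, -185.0], [640.0, 201.0]]
  return _methods._mean(a, axis=axis, dtype=dtype,
  ret = ret.dtype.type(ret / rcount)
```

```bash
cat >> h.py <<'E'
A=np.radians(10.5); RC=np.array([631.6,-1.3]); U=np.array([-np.sin(A),np.cos(A)])
POT=dict(pale=(432,196.7),light=(427.5,75.8),mid=(474.5,-77.6),dark=(457.8,-226.8))
RING={k:RC+t*U for k,t in zip(('pale','light','mid','dark'),(-112.5,-37.5,37.5,112.5))}
def go(x,y,z):
    s=observe();M=R.from_quat(s['tcp_rot']).as_matrix()
    e=(np.array([x,y,z])-s['tcp_pos'])@M/250
    yaw=np.degrees(np.arctan2(M[1,0],M[0,0]))
    print('clk',s['clock'],'tcp',s['tcp_pos'].round(1),'dp',e.round(3),'spin',round(-(100.5-yaw)/180,4),'w',round(s['width'],3),'f',round(s['grasp_force'],1))
E
python3 -m handwheel '[{"dp":[0.74,-0.546,0],"spin":-0.463,"jaw":0},{"dp":[0.74,-0.546,0],"spin":-0.463,"jaw":0},{"dp":[0.74,-0.546,0],"spin":-0.463,"jaw":0},{"dp":[0.74,-0.546,0],"spin":-0.463,"jaw":0},{"dp":[0.74,-0.546,0],"spin":-0.463,"jaw":0},{"dp":[0.74,-0.546,0],"spin":-0.463,"jaw":0},{"dp":[0.74,-0.546,0],"spin":-0.463,"jaw":0},{"dp":[0.74,-0.546,0],"spin":-0.463,"jaw":0},{"dp":[0.74,-0.546,0],"spin":-0.463,"jaw":0},{"dp":[0.74,-0.546,0],"spin":-0.463,"jaw":0}]' 15
python3 -c "
from h import *
print(RING,observe()['joint_positions']); go(*POT['dark'],200)"
```

```text
clock: 1.35
tcp_pos: [320.4, -412.4, 248.6]
tcp_rot: [0.641, 0.768, 0.0, -0.0]
contact_force: [-0.5, -0.5, 0.3]
width: 0.997
grasp_force: 0.0
{'pale': array([ 652.10149662, -111.9161771 ]), 'light': array([638.43383221, -38.17205903]), 'mid': array([624.76616779,  35.57205903]), 'dark': array([611.09850338, 109.3161771 ])} [ 1.07799839  0.29542784 -0.34172739  1.79930352  0.11164915  1.06607947
  0.87488565]
clk 1.35 tcp [ 320.4 -412.4  248.6] dp [0.633 0.673 0.194] spin -0.0013 w 0.997 f 0.0
```

```bash
python3 -m handwheel '[{"dp":[0.633,0.673,0.2],"spin":0,"jaw":0},{"dp":[0.633,0.673,0.2],"spin":0,"jaw":0},{"dp":[0.633,0.673,0.2],"spin":0,"jaw":0},{"dp":[0.633,0.673,0.2],"spin":0,"jaw":0},{"dp":[0.633,0.673,0.2],"spin":0,"jaw":0},{"dp":[0.633,0.673,0.2],"spin":0,"jaw":0}]'
cat > look.py <<'E'
import sys
from h import *
# lid centre of the pot nearest the expected point, from wrist depth
name=sys.argv[1]; f=sys.argv[2] if len(sys.argv)>2 else None
s,p,d=grab('wrist',f)
v,u=np.mgrid[:480,:640];P=bydepth('wrist',s,np.c_[u.ravel(),v.ravel()],d).reshape(480,640,3)
m=(abs(P[...,2]-62)<6)&(np.linalg.norm(P[...,:2]-POT[name],axis=2)<34)
q=np.ascontiguousarray(P[m][:,:2].astype(np.float32))
c,r=cv2.minEnclosingCircle(q); print(name,'lid',np.round(c,1),'r',round(r,1),'z',np.median(P[m][:,2]).round(1),'px',u[m].mean().round(),v[m].mean().round(),'rgb',np.median(p[m],axis=0))
go(c[0],c[1],40)
E
python3 look.py dark w1.png
```

```text
clock: 2.1
tcp_pos: [457.0, -226.8, 198.7]
tcp_rot: [0.64, 0.768, -0.0, -0.0]
contact_force: [0.5, 0.2, 0.3]
width: 1.0
grasp_force: 0.0
dark lid [ 456.5 -228.8] r 21.9 z 61.4 px 325.0 234.0 rgb [32. 41. 84.]
clk 2.15 tcp [ 456.8 -227.4  198.8] dp [-0.005 -0.002  0.635] spin -0.001 w 1.001 f 0.0
```

View pics/w1.png

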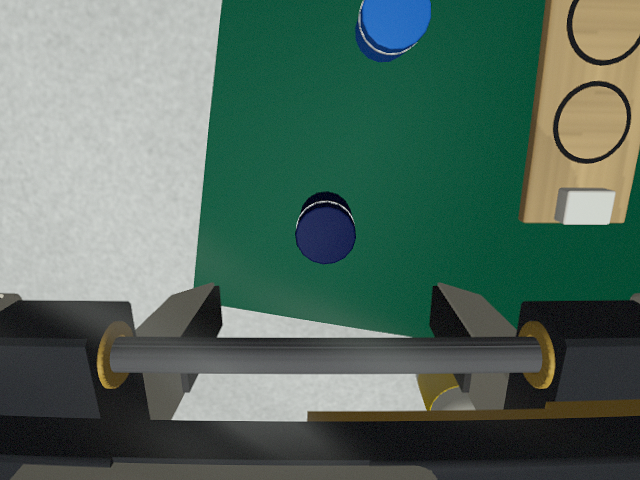

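The wrist view shows the navy pot centred at (325,230), mid blue at (395,25) and the white block at (585,207). That confirms the choice, so I'll descend and grip.

```bash
python3 -m handwheel '[{"dp":[-0.003,-0.002,0.25],"spin":0,"jaw":0},{"dp":[-0.003,-0.002,0.4],"spin":0,"jaw":0},{"dp":[-0.003,-0.002,0.55],"spin":0,"jaw":0},{"dp":[-0.003,-0.002,0.63],"spin":0,"jaw":0},{"dp":[-0.003,-0.002,0.63],"spin":0,"jaw":0},{"dp":[-0.003,-0.002,0.63],"spin":0,"jaw":1},{"dp":[-0.003,-0.002,0.63],"spin":0,"jaw":1},{"dp":[-0.003,-0.002,0.63],"spin":0,"jaw":1},{"dp":[-0.003,-0.002,0.63],"spin":0,"jaw":1},{"dp":[-0.003,-0.002,0.63],"spin":0,"jaw":1}]' 15
python3 -m handwheel '[{"dp":[0,0,0],"spin":0,"jaw":1},{"dp":[0,0,0],"spin":0,"jaw":1},{"dp":[0,0,-0.1],"spin":0,"jaw":1},{"dp":[0,0,-0.25],"spin":0,"jaw":1},{"dp":[0,0,-0.4],"spin":0,"jaw":1},{"dp":[0,0,-0.55],"spin":0,"jaw":1},{"dp":[0,0,-0.55],"spin":0,"jaw":1}]' 15
python3 -c "
from h import *
go(*RING['dark'],180)"
```

```text
clock: 3.4
tcp_pos: [457.0, -227.1, 41.4]
tcp_rot: [0.64, 0.769, -0.0, 0.0]
contact_force: [-0.5, 0.2, 0.2]
width: 0.506
grasp_force: 0.0
clock: 4.28
tcp_pos: [458.5, -227.6, 181.2]
tcp_rot: [0.64, 0.769, 0.001, 0.002]
contact_force: [-0.2, -0.5, -1.7]
width: 0.475
grasp_force: 15.0
clk 4.275 tcp [ 458.5 -227.6  181.2] dp [1.215 0.845 0.005] spin -0.0003 w 0.475 f 15.0
```

```bash
python3 -m handwheel '[{"dp":[0.08,0.055,0],"spin":0,"jaw":1},{"dp":[0.2,0.14,0],"spin":0,"jaw":1},{"dp":[0.32,0.225,0],"spin":0,"jaw":1},{"dp":[0.44,0.31,0],"spin":0,"jaw":1},{"dp":[0.56,0.39,0],"spin":0,"jaw":1},{"dp":[0.68,0.47,0],"spin":0,"jaw":1},{"dp":[0.8,0.55,0],"spin":0,"jaw":1},{"dp":[0.88,0.61,0],"spin":0,"jaw":1},{"dp":[0.96,0.67,0],"spin":0,"jaw":1},{"dp":[1,0.69,0],"spin":0,"jaw":1}]'
python3 -m handwheel '[{"dp":[0.1,0.075,0],"spin":0,"jaw":1},{"dp":[0.215,0.155,0],"spin":0,"jaw":1},{"dp":[0.215,0.155,0.15],"spin":0,"jaw":1},{"dp":[0.215,0.155,0.15],"spin":0,"jaw":1},{"dp":[0.215,0.155,0.15],"spin":0,"jaw":1}]'
python3 - <<'E'
from h import *
go(*RING['dark'],54)
s,p,d=grab('wrist','w2.png');grab('side','s2.png')
v,u=np.mgrid[:480,:640];P=bydepth('wrist',s,np.c_[u.ravel(),v.ravel()],d).reshape(480,640,3)
g=cv2.cvtColor(p,cv2.COLOR_RGB2GRAY);m=((g<70)&(abs(P[...,2]-12)<7)).astype(np.uint8)
k,l,st,c=cv2.connectedComponentsWithStats(m)
for i in range(1,k):
    if st[i,4]>100:
        q=onplane('wrist',s,np.c_[u[l==i],v[l==i]],12)[:,:2].astype(np.float32); print(st[i],*cv2.minEnclosingCircle(np.ascontiguousarray(q)))
E
```

```text
clock: 5.52
tcp_pos: [581.0, 51.5, 177.4]
tcp_rot: [0.639, 0.769, -0.0, -0.001]
contact_force: [1.5, -1.6, -0.6]
width: 0.477
grasp_force: 15.0
clock: 6.15
tcp_pos: [609.6, 109.0, 141.6]
tcp_rot: [0.64, 0.768, -0.0, 0.0]
contact_force: [0.9, -0.3, 0.1]
width: 0.474
grasp_force: 15.0
clk 6.15 tcp [609.6 109.  141.6] dp [0.    0.006 0.351] spin -0.0006 w 0.474 f 15.0
[282 193  91  72 816] (610.0031127929688, 108.34233856201172) 31.590917587280273
```

View pics/w2.png

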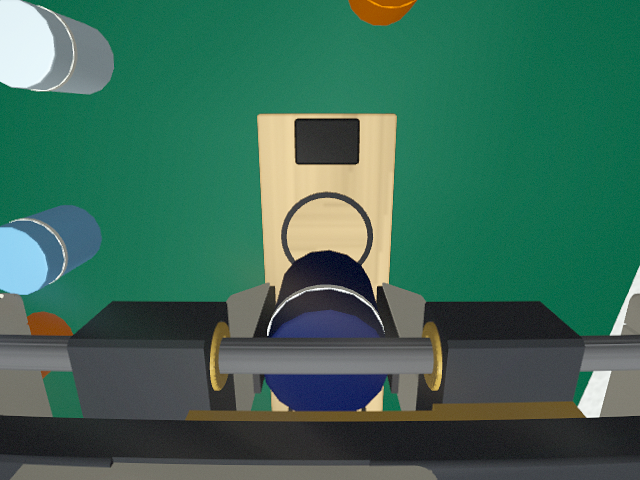

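The wrist picture shows the dark pot held upright over the ring at (327,235), next to the black block at (327,141). The ring measures (610,108) with radius 31.6 mm, matching the plan. Lowering now.

```bash
python3 -m handwheel '[{"dp":[0,0.002,0.12],"spin":0,"jaw":1},{"dp":[0,0.002,0.24],"spin":0,"jaw":1},{"dp":[0,0.002,0.31],"spin":0,"jaw":1},{"dp":[0,0.002,0.335],"spin":0,"jaw":1},{"dp":[0,0.002,0.35],"spin":0,"jaw":1},{"dp":[0,0.002,0.352],"spin":0,"jaw":1},{"dp":[0,0.002,0.352],"spin":0,"jaw":1},{"dp":[0,0.002,0.352],"spin":0,"jaw":0},{"dp":[0,0.002,0.352],"spin":0,"jaw":0},{"dp":[0,0.002,0.352],"spin":0,"jaw":0}]'
python3 -m handwheel '[{"dp":[0,0,0],"spin":0,"jaw":0},{"dp":[0,0,-0.15],"spin":0,"jaw":0},{"dp":[0,0,-0.35],"spin":0,"jaw":0},{"dp":[0,0,-0.55],"spin":0,"jaw":0},{"dp":[0,0,-0.55],"spin":0,"jaw":0}]'
python3 -c "
from h import *
go(*POT['pale'],190)"
```

```text
clock: 7.5
tcp_pos: [610.1, 110.0, 53.4]
tcp_rot: [0.64, 0.769, 0.0, 0.0]
contact_force: [0.2, -1.0, 0.3]
width: 0.749
grasp_force: 0.0
clock: 8.12
tcp_pos: [612.3, 111.1, 195.2]
tcp_rot: [0.64, 0.769, 0.003, 0.002]
contact_force: [0.7, -0.2, -0.7]
width: 0.998
grasp_force: 0.0
clk 8.125 tcp [612.3 111.1 195.2] dp [ 0.468 -0.647  0.016] spin -0.0003 w 0.998 f 0.0
```

```bash
python3 -m handwheel '[{"dp":[0.2,-0.25,0],"spin":0,"jaw":0},{"dp":[0.35,-0.45,0],"spin":0,"jaw":0},{"dp":[0.472,-0.643,0],"spin":0,"jaw":0},{"dp":[0.472,-0.643,0],"spin":0,"jaw":0},{"dp":[0.472,-0.643,0],"spin":0,"jaw":0},{"dp":[0.472,-0.643,0],"spin":0,"jaw":0}]'
python3 look.py pale w3.png
```

```text
clock: 8.88
tcp_pos: [432.0, 196.1, 190.4]
tcp_rot: [0.641, 0.768, 0.0, 0.0]
contact_force: [0.8, 0.3, 1.0]
width: 0.997
grasp_force: 0.0
pale lid [431.1 195.7] r 22.2 z 61.4 px 324.0 235.0 rgb [206. 215. 218.]
clk 8.925 tcp [432.  196.1 190.4] dp [-0.001 -0.004  0.602] spin -0.0009 w 1.001 f 0.0
```

View pics/w3.png

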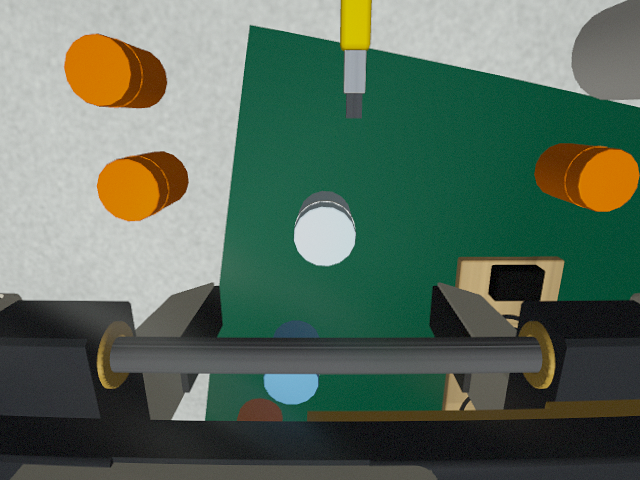

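The near-white pot is centred at (325,235). The orange look-alikes at (135,190) and (608,180), and the cutter at (355,60), are all clear of the jaws.

```bash
python3 -m handwheel '[{"dp":[0,-0.004,0.2],"spin":0,"jaw":0},{"dp":[0,-0.004,0.37],"spin":0,"jaw":0},{"dp":[0,-0.004,0.52],"spin":0,"jaw":0},{"dp":[0,-0.004,0.597],"spin":0,"jaw":0},{"dp":[0,-0.004,0.597],"spin":0,"jaw":0},{"dp":[0,-0.004,0.597],"spin":0,"jaw":1},{"dp":[0,-0.004,0.597],"spin":0,"jaw":1},{"dp":[0,-0.004,0.597],"spin":0,"jaw":1},{"dp":[0,-0.004,0.597],"spin":0,"jaw":1},{"dp":[0,-0.004,0.597],"spin":0,"jaw":1}]' 15
python3 -m handwheel '[{"dp":[0,0,0],"spin":0,"jaw":1},{"dp":[0,0,0],"spin":0,"jaw":1},{"dp":[0,0,-0.1],"spin":0,"jaw":1},{"dp":[0,0,-0.25],"spin":0,"jaw":1},{"dp":[0,0,-0.4],"spin":0,"jaw":1},{"dp":[0,0,-0.55],"spin":0,"jaw":1},{"dp":[0,0,-0.55],"spin":0,"jaw":1},{"dp":[0,0,-0.55],"spin":0,"jaw":1},{"dp":[0,0,-0.55],"spin":0,"jaw":1}]' 15
python3 -c "
from h import *
go(*RING['pale'],140)"
```

```text
clock: 10.18
tcp_pos: [429.7, 196.7, 41.7]
tcp_rot: [0.64, 0.769, 0.0, 0.0]
contact_force: [1.6, 0.3, 0.7]
width: 0.505
grasp_force: 0.9
clock: 11.3
tcp_pos: [428.9, 196.2, 177.7]
tcp_rot: [0.64, 0.769, -0.001, -0.001]
contact_force: [-0.2, 0.1, -1.7]
width: 0.478
grasp_force: 15.0
clk 11.3 tcp [428.9 196.2 177.7] dp [-1.374  0.655  0.15 ] spin -0.0002 w 0.478 f 15.0
```

```bash
python3 -m handwheel '[{"dp":[-0.08,0.04,0],"spin":0,"jaw":1},{"dp":[-0.2,0.1,0],"spin":0,"jaw":1},{"dp":[-0.32,0.16,0],"spin":0,"jaw":1},{"dp":[-0.44,0.22,0],"spin":0,"jaw":1},{"dp":[-0.56,0.28,0],"spin":0,"jaw":1},{"dp":[-0.68,0.34,0],"spin":0,"jaw":1},{"dp":[-0.8,0.4,0],"spin":0,"jaw":1},{"dp":[-0.88,0.43,0],"spin":0,"jaw":1},{"dp":[-0.96,0.46,0],"spin":0,"jaw":1},{"dp":[-1,0.48,0],"spin":0,"jaw":1}]'
python3 -m handwheel '[{"dp":[-0.1,0.05,0],"spin":0,"jaw":1},{"dp":[-0.22,0.11,0],"spin":0,"jaw":1},{"dp":[-0.32,0.15,0],"spin":0,"jaw":1},{"dp":[-0.374,0.175,0.1],"spin":0,"jaw":1},{"dp":[-0.374,0.175,0.15],"spin":0,"jaw":1},{"dp":[-0.374,0.175,0.15],"spin":0,"jaw":1},{"dp":[-0.374,0.175,0.15],"spin":0,"jaw":1},{"dp":[-0.374,0.175,0.15],"spin":0,"jaw":1}]'
cat > ring.py <<'E'
import sys
from h import *
go(*RING[sys.argv[1]],53.5)
s,p,d=grab('wrist',sys.argv[2])
v,u=np.mgrid[:480,:640];P=bydepth('wrist',s,np.c_[u.ravel(),v.ravel()],d).reshape(480,640,3)
g=cv2.cvtColor(p,cv2.COLOR_RGB2GRAY);m=((g<70)&(abs(P[...,2]-12)<7)).astype(np.uint8)
k,l,st,c=cv2.connectedComponentsWithStats(m)
for i in range(1,k):
    if st[i,4]>100:
        q=onplane('wrist',s,np.c_[u[l==i],v[l==i]],12)[:,:2].astype(np.float32); print(st[i],*cv2.minEnclosingCircle(np.ascontiguousarray(q)))
E
python3 ring.py pale w4.png; python3 -c "
from h import *
print(RING)"
```

```text
clock: 12.55
tcp_pos: [593.2, -28.3, 178.6]
tcp_rot: [0.64, 0.768, -0.0, -0.0]
contact_force: [-0.0, 0.1, -1.1]
width: 0.476
grasp_force: 15.0
clock: 13.55
tcp_pos: [653.3, -110.6, 142.6]
tcp_rot: [0.639, 0.769, 0.0, 0.001]
contact_force: [-0.0, -0.0, -0.7]
width: 0.477
grasp_force: 15.0
clk 13.55 tcp [ 653.3 -110.6  142.6] dp [-0.004 -0.006  0.356] spin 0.0 w 0.477 f 15.0
[269   0 106  55 892] (624.101806640625, 32.243038177490234) 31.552433013916016
[  0  13   8  42 181] (427.71209716796875, -17.843128204345703) 12.16161823272705
[ 273   75   98  101 1469] (637.315673828125, -39.258853912353516) 31.668622970581055
[ 66 109  42  67 722] (479.0628356933594, -77.63895416259766) 21.562726974487305
[277 194  91  72 881] (650.7920532226562, -112.86859130859375) 31.629709243774414
{'pale': array([ 652.10149662, -111.9161771 ]), 'light': array([638.43383221, -38.17205903]), 'mid': array([624.76616779,  35.57205903]), 'dark': array([611.09850338, 109.3161771 ])}
```

```bash
python3 -m handwheel '[{"dp":[-0.005,-0.007,0.12],"spin":0,"jaw":1},{"dp":[-0.005,-0.007,0.24],"spin":0,"jaw":1},{"dp":[-0.005,-0.007,0.31],"spin":0,"jaw":1},{"dp":[-0.005,-0.007,0.335],"spin":0,"jaw":1},{"dp":[-0.005,-0.007,0.35],"spin":0,"jaw":1},{"dp":[-0.005,-0.007,0.352],"spin":0,"jaw":1},{"dp":[-0.005,-0.007,0.352],"spin":0,"jaw":1},{"dp":[-0.005,-0.007,0.352],"spin":0,"jaw":0},{"dp":[-0.005,-0.007,0.352],"spin":0,"jaw":0},{"dp":[-0.005,-0.007,0.352],"spin":0,"jaw":0}]'
python3 -m handwheel '[{"dp":[0,0,0],"spin":0,"jaw":0},{"dp":[0,0,-0.15],"spin":0,"jaw":0},{"dp":[0,0,-0.35],"spin":0,"jaw":0},{"dp":[0,0,-0.55],"spin":0,"jaw":0},{"dp":[0,0,-0.55],"spin":0,"jaw":0}, {"dp":[0,0,-0.55],"spin":0,"jaw":0}]'
python3 -c "
from h import *
go(*POT['light'],190)"
```

```text
clock: 14.85
tcp_pos: [651.6, -112.9, 53.7]
tcp_rot: [0.64, 0.769, 0.0, 0.0]
contact_force: [1.0, 0.6, -0.5]
width: 0.751
grasp_force: 0.0
clock: 15.6
tcp_pos: [651.2, -113.1, 190.7]
tcp_rot: [0.64, 0.769, -0.0, -0.0]
contact_force: [-0.6, 0.3, -0.1]
width: 0.996
grasp_force: 0.0
clk 15.6 tcp [ 651.2 -113.1  190.7] dp [ 0.905 -0.743  0.003] spin -0.0003 w 0.996 f 0.0
```

```bash
python3 -m handwheel '[{"dp":[0.2,-0.16,0],"spin":0,"jaw":0},{"dp":[0.36,-0.3,0],"spin":0,"jaw":0},{"dp":[0.52,-0.43,0],"spin":0,"jaw":0},{"dp":[0.68,-0.56,0],"spin":0,"jaw":0},{"dp":[0.82,-0.67,0],"spin":0,"jaw":0},{"dp":[0.905,-0.743,0],"spin":0,"jaw":0},{"dp":[0.905,-0.743,0],"spin":0,"jaw":0},{"dp":[0.905,-0.743,0],"spin":0,"jaw":0},{"dp":[0.905,-0.743,0],"spin":0,"jaw":0}]'
python3 look.py light w5.png
```

```text
clock: 16.73
tcp_pos: [428.3, 75.1, 190.5]
tcp_rot: [0.64, 0.768, -0.0, -0.0]
contact_force: [-0.4, 1.0, 0.5]
width: 1.006
grasp_force: 0.0
light lid [425.9  74.4] r 21.8 z 61.5 px 323.0 235.0 rgb [125. 179. 207.]
clk 16.775 tcp [428.2  75.2 190.6] dp [-0.002 -0.009  0.602] spin -0.0007 w 1.004 f 0.0
```

View pics/w5.png

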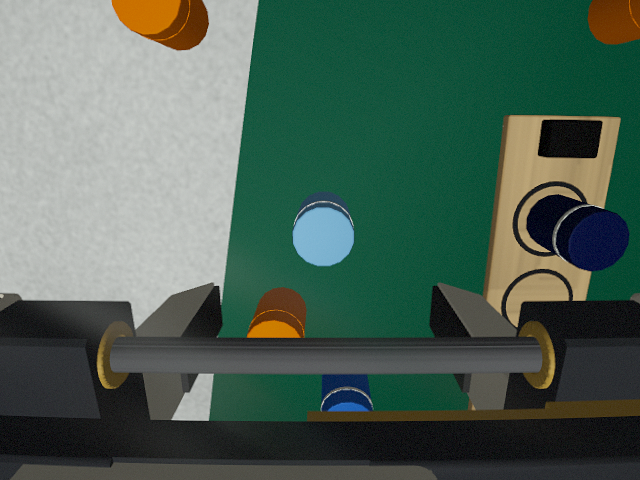

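The light-blue pot is centred at (323,235). The dark pot stands in its ring at right, and the orange look-alike at (275,320) is clear of the closing line.

```bash
python3 -m handwheel '[{"dp":[-0.002,-0.006,0.2],"spin":0,"jaw":0},{"dp":[-0.002,-0.006,0.37],"spin":0,"jaw":0},{"dp":[-0.002,-0.006,0.52],"spin":0,"jaw":0},{"dp":[-0.002,-0.006,0.597],"spin":0,"jaw":0},{"dp":[-0.002,-0.006,0.597],"spin":0,"jaw":0},{"dp":[-0.002,-0.006,0.597],"spin":0,"jaw":1},{"dp":[-0.002,-0.006,0.597],"spin":0,"jaw":1},{"dp":[-0.002,-0.006,0.597],"spin":0,"jaw":1},{"dp":[-0.002,-0.006,0.597],"spin":0,"jaw":1},{"dp":[-0.002,-0.006,0.597],"spin":0,"jaw":1}]' 15
python3 -m handwheel '[{"dp":[0,0,0],"spin":0,"jaw":1},{"dp":[0,0,0],"spin":0,"jaw":1},{"dp":[0,0,-0.1],"spin":0,"jaw":1},{"dp":[0,0,-0.25],"spin":0,"jaw":1},{"dp":[0,0,-0.4],"spin":0,"jaw":1},{"dp":[0,0,-0.55],"spin":0,"jaw":1},{"dp":[0,0,-0.55],"spin":0,"jaw":1},{"dp":[0,0,-0.55],"spin":0,"jaw":1},{"dp":[0,0,-0.55],"spin":0,"jaw":1}]' 15
python3 -c "
from h import *
go(637.9,-38.7,140)"
```

```text
clock: 18.02
tcp_pos: [426.5, 75.1, 41.9]
tcp_rot: [0.64, 0.769, 0.0, 0.0]
contact_force: [0.3, 0.1, -0.1]
width: 0.505
grasp_force: 0.0
clock: 19.15
tcp_pos: [425.6, 74.9, 178.1]
tcp_rot: [0.64, 0.769, -0.001, -0.001]
contact_force: [0.2, 0.2, -1.2]
width: 0.47
grasp_force: 15.0
clk 19.15 tcp [425.6  74.9 178.1] dp [-0.601  0.753  0.151] spin -0.0002 w 0.47 f 15.0
```

```bash
python3 -m handwheel '[{"dp":[-0.05,0.07,0],"spin":0,"jaw":1},{"dp":[-0.14,0.18,0],"spin":0,"jaw":1},{"dp":[-0.23,0.29,0],"spin":0,"jaw":1},{"dp":[-0.32,0.4,0],"spin":0,"jaw":1},{"dp":[-0.41,0.51,0],"spin":0,"jaw":1},{"dp":[-0.5,0.62,0],"spin":0,"jaw":1},{"dp":[-0.57,0.71,0],"spin":0,"jaw":1},{"dp":[-0.601,0.752,0.1],"spin":0,"jaw":1},{"dp":[-0.601,0.752,0.15],"spin":0,"jaw":1},{"dp":[-0.601,0.752,0.15],"spin":0,"jaw":1}]'
python3 -m handwheel '[{"dp":[0,0,0],"spin":0,"jaw":1},{"dp":[0,0,0],"spin":0,"jaw":1}]'
python3 ring.py light w6.png
```

```text
clock: 20.4
tcp_pos: [637.3, -38.5, 140.0]
tcp_rot: [0.64, 0.769, -0.001, -0.001]
contact_force: [0.3, -0.2, -0.9]
width: 0.473
grasp_force: 15.0
clock: 20.65
tcp_pos: [638.8, -38.2, 142.7]
tcp_rot: [0.64, 0.769, 0.0, 0.001]
contact_force: [-0.3, 0.1, -0.8]
width: 0.472
grasp_force: 15.0
clk 20.65 tcp [638.8 -38.2 142.7] dp [ 0.    -0.002  0.357] spin -0.0001 w 0.472 f 15.0
[271   0 105  53 871] (610.7031860351562, 104.14913940429688) 31.311363220214844
[ 275   73   98  101 1476] (623.6416625976562, 34.46708297729492) 31.607683181762695
[  0 114  30  52 442] (417.2474365234375, -11.263919830322266) 16.917957305908203
[278 192  91  72 879] (637.2432861328125, -39.27208709716797) 31.64747428894043
[ 73 218  52  58 677] (478.1852722167969, -76.41976165771484) 22.162185668945312
```

View pics/w6.png

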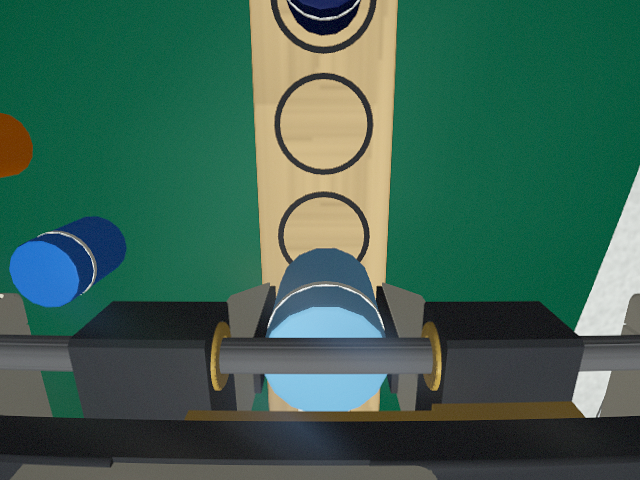

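The light pot is held upright over its ring at (324,235). The dark pot sits inside its ring at (323,10). Lowering.

```bash
python3 -m handwheel '[{"dp":[-0.002,-0.003,0.12],"spin":0,"jaw":1},{"dp":[-0.002,-0.003,0.24],"spin":0,"jaw":1},{"dp":[-0.002,-0.003,0.31],"spin":0,"jaw":1},{"dp":[-0.002,-0.003,0.335],"spin":0,"jaw":1},{"dp":[-0.002,-0.003,0.35],"spin":0,"jaw":1},{"dp":[-0.002,-0.003,0.352],"spin":0,"jaw":1},{"dp":[-0.002,-0.003,0.352],"spin":0,"jaw":1},{"dp":[-0.002,-0.003,0.352],"spin":0,"jaw":0},{"dp":[-0.002,-0.003,0.352],"spin":0,"jaw":0},{"dp":[-0.002,-0.003,0.352],"spin":0,"jaw":0}]'
python3 -m handwheel '[{"dp":[0,0,0],"spin":0,"jaw":0},{"dp":[0,0,-0.15],"spin":0,"jaw":0},{"dp":[0,0,-0.35],"spin":0,"jaw":0},{"dp":[0,0,-0.55],"spin":0,"jaw":0},{"dp":[0,0,-0.55],"spin":0,"jaw":0}, {"dp":[0,0,-0.55],"spin":0,"jaw":0}]'
python3 -c "
from h import *
go(*POT['mid'],190)"
```

```text
clock: 21.95
tcp_pos: [638.0, -39.2, 53.9]
tcp_rot: [0.64, 0.769, 0.0, 0.0]
contact_force: [0.4, 0.0, 0.7]
width: 0.748
grasp_force: 0.0
clock: 22.7
tcp_pos: [637.6, -39.3, 190.9]
tcp_rot: [0.64, 0.769, -0.0, 0.0]
contact_force: [-0.7, 0.1, -0.3]
width: 1.0
grasp_force: 0.0
clk 22.7 tcp [637.6 -39.3 190.9] dp [-0.032 -0.669  0.004] spin -0.0003 w 1.0 f 0.0
```

```bash
python3 -m handwheel '[{"dp":[-0.01,-0.2,0],"spin":0,"jaw":0},{"dp":[-0.02,-0.4,0],"spin":0,"jaw":0},{"dp":[-0.03,-0.6,0],"spin":0,"jaw":0},{"dp":[-0.032,-0.669,0],"spin":0,"jaw":0},{"dp":[-0.032,-0.669,0],"spin":0,"jaw":0},{"dp":[-0.032,-0.669,0],"spin":0,"jaw":0},{"dp":[-0.032,-0.669,0],"spin":0,"jaw":0}]'
python3 look.py mid w7.png
```

```text
clock: 23.58
tcp_pos: [476.0, -76.8, 191.0]
tcp_rot: [0.639, 0.769, 0.0, -0.0]
contact_force: [-0.3, -0.2, 0.1]
width: 1.004
grasp_force: 0.0
mid lid [473.9 -78.3] r 22.0 z 61.5 px 323.0 236.0 rgb [ 56. 123. 202.]
clk 23.625 tcp [475.8 -76.9 191. ] dp [-0.005 -0.009  0.604] spin -0.0 w 0.999 f 0.0
```

View pics/w7.png

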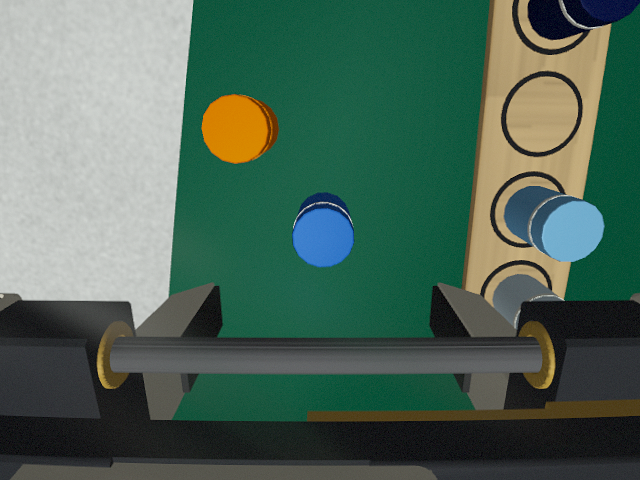

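The mid-blue pot is centred at (323,236). The orange pot at (238,130) sits about 73 mm off the jaw line, which is clear.

```bash
python3 -m handwheel '[{"dp":[-0.004,-0.006,0.2],"spin":0,"jaw":0},{"dp":[-0.004,-0.006,0.37],"spin":0,"jaw":0},{"dp":[-0.004,-0.006,0.52],"spin":0,"jaw":0},{"dp":[-0.004,-0.006,0.597],"spin":0,"jaw":0},{"dp":[-0.004,-0.006,0.597],"spin":0,"jaw":0},{"dp":[-0.004,-0.006,0.597],"spin":0,"jaw":1},{"dp":[-0.004,-0.006,0.597],"spin":0,"jaw":1},{"dp":[-0.004,-0.006,0.597],"spin":0,"jaw":1},{"dp":[-0.004,-0.006,0.597],"spin":0,"jaw":1},{"dp":[-0.004,-0.006,0.597],"spin":0,"jaw":1}]' 15
python3 -m handwheel '[{"dp":[0,0,0],"spin":0,"jaw":1},{"dp":[0,0,0],"spin":0,"jaw":1},{"dp":[0,0,-0.1],"spin":0,"jaw":1},{"dp":[0,0,-0.25],"spin":0,"jaw":1},{"dp":[0,0,-0.4],"spin":0,"jaw":1},{"dp":[0,0,-0.55],"spin":0,"jaw":1},{"dp":[0,0,-0.55],"spin":0,"jaw":1},{"dp":[0,0,-0.55],"spin":0,"jaw":1},{"dp":[0,0,-0.55],"spin":0,"jaw":1}]' 15
python3 -c "
from h import *
go(624.2,35.0,140)"
```

```text
clock: 24.88
tcp_pos: [473.6, -78.7, 42.1]
tcp_rot: [0.64, 0.769, 0.0, 0.0]
contact_force: [0.2, 0.8, -0.7]
width: 0.506
grasp_force: 0.0
clock: 26.0
tcp_pos: [472.7, -78.6, 178.3]
tcp_rot: [0.64, 0.769, -0.001, -0.001]
contact_force: [-0.4, 0.5, -0.4]
width: 0.474
grasp_force: 15.0
clk 26.0 tcp [472.7 -78.6 178.3] dp [0.337 0.679 0.152] spin -0.0002 w 0.474 f 15.0
```

```bash
python3 -m handwheel '[{"dp":[0.03,0.06,0],"spin":0,"jaw":1},{"dp":[0.08,0.16,0],"spin":0,"jaw":1},{"dp":[0.13,0.26,0],"spin":0,"jaw":1},{"dp":[0.18,0.37,0],"spin":0,"jaw":1},{"dp":[0.24,0.48,0],"spin":0,"jaw":1},{"dp":[0.29,0.58,0],"spin":0,"jaw":1},{"dp":[0.335,0.675,0],"spin":0,"jaw":1},{"dp":[0.335,0.675,0.1],"spin":0,"jaw":1},{"dp":[0.335,0.675,0.15],"spin":0,"jaw":1},{"dp":[0.335,0.675,0.15],"spin":0,"jaw":1}]'
python3 -m handwheel '[{"dp":[0,0,0],"spin":0,"jaw":1},{"dp":[0,0,0],"spin":0,"jaw":1}]'
python3 ring.py mid w8.png
```

```text
clock: 27.25
tcp_pos: [623.6, 34.5, 140.6]
tcp_rot: [0.64, 0.769, -0.001, -0.001]
contact_force: [-1.0, -0.5, -0.5]
width: 0.476
grasp_force: 15.0
clock: 27.5
tcp_pos: [624.7, 34.3, 142.8]
tcp_rot: [0.64, 0.768, 0.0, 0.0]
contact_force: [-0.0, -0.5, -0.9]
width: 0.473
grasp_force: 15.0
clk 27.5 tcp [624.7  34.3 142.8] dp [0.005 0.001 0.357] spin -0.0004 w 0.473 f 15.0
[ 276   71   97  102 1386] (609.9782104492188, 108.21794891357422) 31.563791275024414
[280 191  90  71 852] (623.6279907226562, 34.4356689453125) 31.527626037597656
```

```bash
python3 -m handwheel '[{"dp":[0.002,-0.001,0.12],"spin":0,"jaw":1},{"dp":[0.002,-0.001,0.24],"spin":0,"jaw":1},{"dp":[0.002,-0.001,0.31],"spin":0,"jaw":1},{"dp":[0.002,-0.001,0.335],"spin":0,"jaw":1},{"dp":[0.002,-0.001,0.35],"spin":0,"jaw":1},{"dp":[0.002,-0.001,0.353],"spin":0,"jaw":1},{"dp":[0.002,-0.001,0.353],"spin":0,"jaw":1},{"dp":[0.002,-0.001,0.353],"spin":0,"jaw":0},{"dp":[0.002,-0.001,0.353],"spin":0,"jaw":0},{"dp":[0.002,-0.001,0.353],"spin":0,"jaw":0}]'
python3 -m handwheel '[{"dp":[0,0,0],"spin":0,"jaw":0},{"dp":[0,0,-0.15],"spin":0,"jaw":0},{"dp":[0,0,-0.35],"spin":0,"jaw":0},{"dp":[0,0,-0.55],"spin":0,"jaw":0},{"dp":[0,-0.3,-0.7],"spin":0,"jaw":0},{"dp":[0,-0.6,-0.7],"spin":0,"jaw":0},{"dp":[0,-0.8,-0.7],"spin":0,"jaw":0},{"dp":[0,-0.8,-0.7],"spin":0,"jaw":0},{"dp":[0,-0.8,-0.7],"spin":0,"jaw":0}]'
python3 - <<'E'
from h import *
for n in('scene','side'):
    s,p,d=grab(n,n+'9.png')
    v,u=np.mgrid[:480,:640];P=bydepth(n,s,np.c_[u.ravel(),v.ravel()],d).reshape(480,640,3)
    for k in RING:
        m=(abs(P[...,2]-74)<4)&(np.linalg.norm(P[...,:2]-RING[k],axis=2)<36)
        if m.sum()<20: print(n,k,'hidden');continue
        q=np.ascontiguousarray(P[m][:,:2].astype(np.float32));c,r=cv2.minEnclosingCircle(q)
        e=np.array(c)-RING[k];print(n,k,'across',(e@[np.cos(A),np.sin(A)]).round(1),'along',(e@U).round(1),'r',round(r,1),'z',np.median(P[m][:,2]).round(1),np.median(p[m],axis=0))
print(s['clock'])
E
```

```text
clock: 28.8
tcp_pos: [624.1, 34.8, 53.9]
tcp_rot: [0.64, 0.769, 0.0, 0.0]
contact_force: [-0.5, 0.3, -0.7]
width: 0.749
grasp_force: 0.0
clock: 29.92
tcp_pos: [426.2, -2.0, 229.1]
tcp_rot: [0.64, 0.768, -0.0, 0.001]
contact_force: [0.2, 0.9, 0.0]
width: 1.002
grasp_force: 0.0
scene pale across -0.3 along -1.3 r 22.4 z 73.8 [216. 231. 234.]
scene light across -0.7 along -1.3 r 22.4 z 73.8 [115. 180. 223.]
scene mid across -0.7 along -0.1 r 22.1 z 74.0 [ 37.  95. 194.]
scene dark across -0.4 along -0.4 r 22.1 z 73.7 [10. 17. 55.]
side pale across 1.9 along 0.8 r 23.5 z 74.0 [211. 225. 228.]
side light across 1.6 along 0.8 r 23.1 z 74.1 [ 96. 171. 219.]
side mid across 0.6 along 2.2 r 23.2 z 74.1 [ 15.  81. 194.]
side dark across 0.5 along 0.9 r 23.4 z 74.1 [ 6. 12. 46.]
29.975
```

View pics/side9.png

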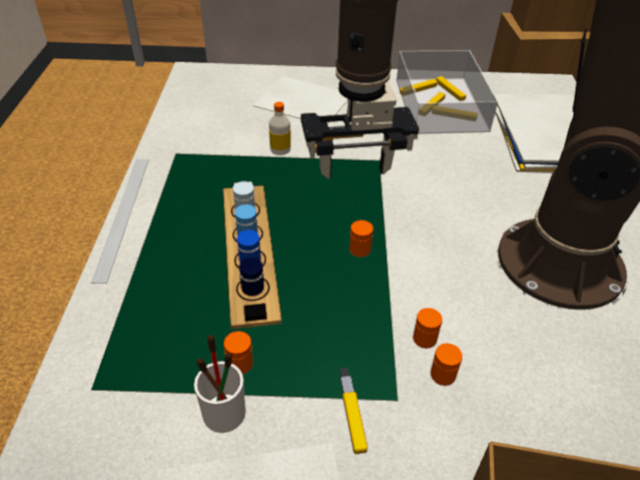

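The side view shows all four pots upright in their rings, from pale at (244,195) by the white end to dark at (252,275) by the black block. The bystanders haven't moved and the gripper is clear of everything.

```bash
python3 -c "
from plant import hand_in; print(hand_in())"
```

```text
the job is handed in; nothing more can be done
None
```

I stood all four pots upright in their rings in shade order, palest by the white block and darkest by the black. Each was within about 2 mm of its ring centre in both camera views. The mug, glue bottle and cutter were left in place, and I handed the job in at about 30 s. No verdict came back.

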